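Hang the screwdriver holder on the stand's spring stud

ROBOT

A 6-joint arm with a two-finger parallel gripper is mounted at the origin on a cart in front of the work surface, level with it; the furniture and walls round the work are solid. World frame = base frame: x ahead of the robot, y to its left, z up, the work surface at z = 0. Lengths are in m, angles in rad, forces in N, time in s.
With the tool pointing down it reaches from about 0.3 to 0.875 m from the base axis. Payload 6.4 kg.
Tool frame: the origin (TCP) lies at the very end of the fingers, on their centre line; the grasp point (between the pads) lies ctrl.pinch_z behind it (ctrl.pinch_z is the distance from the TCP to the grasp point, in m); y points along the fingers, z is the direction in which the jaws open and shut, and the axes are right-handed (so a half turn about y gives the same grasp; the last joint's range is limited). The gripper opens to 85 mm and grips with 20 to 120 N. Pads are 22 mm wide; open, the fingers measure 114 mm over their backs; the gripper's body (76 mm by 85 mm) begins 54 mm behind the grasp point. The pads swing forward as they close: fully open they stand 13 mm farther back than shut.
Start: joints at [1.139, 0.181, 1.607, -0, 1.354, -0.206], TCP at [0.129, 0.56, 0.231] pointing down, gripper open.
Joint ranges: [-2.99, 2.99], [-0.89, 2.07], [0.3, 2.58], [-1.14, 4.28], [0, 2.63], [-3.12, 3.12]. Speed limits (rad/s): [2.57, 2.57, 3.01, 3.14, 3.14, 3.14].

INTERFACE

Orientations are given as a unit quaternion [w, x, y, z].
In Python, from bench import ctrl gives the robot as it stands.
- The arm moves only by the shell command python3 -m pendant 'ROWS'. ROWS is JSON, one flat list of numbers, 7 for each row, row after row: the shift along the world's x, y, z in m, then the turn, a rotation vector about the world's x, y, z in degrees, then the finger opening in m, from 0 to 0.0854. In form: [tx, ty, tz, rx, ry, rz, hand, tx, ty, tz, rx, ry, rz, hand, ...]. A call has 1 to 12 rows; each row shifts and turns the commanded pose from where the row before left it; what a row does not reach is not made up. A row lasts 1/8 s, in which the tool goes at most 62.5 mm and 10.7 degrees, less where a joint would pass 70% of its speed; a pose out of reach is approached as far as the arm can. A call with a gripper value outside its range is refused whole. The fingers move at their own pace and stop on an object; the grip force is fixed at half the most. Time passes only in rows, so rows that do not move let the fingers close. It gives the time, the measured TCP pose, the force and the opening at its end, in the units of the state.
- ctrl.get_obs(): the state, without advancing time (a new reading comes with each control period).
- ctrl.camera(name): name is "scene" or "top" or "wrist"; returns the picture (420x560x3 uint8, red, green, blue); there is no depth.
- ctrl.camera_info(name): a dict with "fx", "fy", "cx", "cy" (pixels), "origin" and "rotation" of the camera in the world; the wrist camera has in their place "tool_from_camera" (4x4, takes a point from camera to tool coordinates, whose origin is the TCP and whose axes are the tool frame's). Camera axes: x right, y down, z forward; pixel columns grow to the right and rows downward; lengths in m; the calibration is good to about 2 mm. The wrist camera is an equidistant fisheye: a pixel r from the principal point sees the ray r / f radians off the axis. A picture is of the moment at which its call begins: read the wrist's pose just before it. camera_info takes no time and is no camera call.
- ctrl.hand_in(): hands the job in, once; it reports no verdict.
Trained networks look in the newest picture that a camera, given by its name, has taken for a name from the list of things; names that differ only in an ending like _2 or _b are one class to them, and where a whole thing is asked for, a point or a joint stands for the part that bears it (a point fixed in the world has none). Each returns a list of dicts, best first, with "score" (0 to 1); they miss things now and then, are a little off and sometimes report something else, mostly with a low value. They report only what shows in the picture. A call takes as long as a camera call. They do not tell look-alikes from the thing itself.
- ctrl.silhouettes(target, camera): "mask" (420x560 bool, what is visible of it) and "bbox" ([left, top, right, bottom] in pixels, round what is visible of it).
The state is a dict: "time_s": time; "q": joint angles; "dq": joint speeds; "joint_efforts": joint torques, N m; "eef_pos": TCP position; "eef_rot": TCP orientation; "wrist_force": force on the tool from outside, world axes, zero at the start; "torque": the same for the moment, N m; "opening": opening from 0.0 (shut) to 1.0 (fully open).
Only numpy, scipy, OpenCV 4.12 (cv2) and the standard library are available. Lean on these libraries where they do the work, as an engineer would, in place of code of your own. Each camera call takes 0.05 s, during which the arm holds its last target.

TASK

Pick up the steel screwdriver holder, press the round end of its keyhole over the stud head on the small upright stand, and with the spring collar pressed back slide the holder down until the collar clicks into the recess in its back and it hangs locked; then let go. The height of the stud is not known exactly, so feel for it gently, without forcing the holder against the stand (stay well under 30 N), and leave the other things on the bench where they are.

Things in the scene. Friction and masses are not known exactly. Their poses are not given: they have to be found in the camera images.
- holder: loose screwdriver holder, 220 g: upright steel plate 80 wide (y), 6 thick (x = -6 to 0), 140 high, with a 40 mm deep, 8 thick shelf at its foot on the front (-x); stands on the shelf. Origin: bottom middle of the plate's back face; z up; +x is the back, which goes against the stand. In the back face, round the slot, is a square recess 33 x 33, 3 deep, 82 to 115 above the origin
- keyhole_round (a point): centre of the keyhole's round end, mid-thickness of the plate, at (-3, 0, 64.5) mm in the holder's frame; 20 across (eight-sided to the touch). From it a slot 11 wide runs straight up to 100.5 above the holder's origin
- keyhole_top (a point): point of the slot where the stud's axis lies when the stud's neck touches the slot's top end, mid-thickness, at (-3, 0, 96.5) mm in the holder's frame
- grip (a point): middle of the black ribbed grip strip on top of the holder, at (-3, 0, 156) mm in its frame; the strip is 46 wide (y), 12 thick (x), 30 high (140 to 170 above the origin)
- stand: fixed stand: dark base plate 140 wide (y), x = -30 to 80, 10 high; aluminium post 50 wide, 168 high, front face at x = 0. Origin on the bench under the middle of that face; z up; -x is the front, where the stud points. A dark stud block (48 wide, 24 high, front face x = -8) is clamped on the post anywhere within 24 mm of height: this height is not measured
- stud_lowest (a point): fixed point of the stand at (-26, 0, 138) mm in its frame: where the middle of the stud head's underside is with the block at its lowest; the true stud is 4 to 24 mm above this point (142 to 162 above the bench), y = 0. Level stud along x: neck 8 in diameter, head 16 in diameter, from x = -26 to its flat front at x = -31.5. Brass spring collar 28 in diameter round the neck, front face at x = -25 when free
- spring_collar (a joint): travel of the collar into the stand, 0 free to 0.009 m stop; resists 1.9 N + 0.83 N/mm. Pressed by the plate's plain back it must go in 5 mm (holder origin at stand x = -20 or deeper) before the holder can slide down, which takes about 5 N. Stud in the slot's last 3 mm: it springs 3 mm into the recess, and after release reads about 2 mm; stuck half-way, 5 mm
- jig: black jig block 62 x 80 x 28 high with a round pocket, loose bystander; origin under its middle
- ring_cage: white open ring cage 62 in diameter, 33 high, loose bystander; origin under its middle
- puck: black round puck 54 in diameter, 44 high with a white top, loose bystander; origin under its middle
- ring_gauge: grey stepped steel gauge 32 in diameter, 40 high, loose bystander; origin under its middle
Mind the look-alikes: they are no part of the job. What is meant by the holder is not orange or yellow, and is the larger of those in its own colour.

How it is judged:
On the way:
1. the keyhole's round end has been pressed over the stud head: holder in front of the stand, its keyhole top 162 to 203 mm above the bench, collar pushed back over 4 mm by the holder (y of keyhole_top in the frame of stand between -0.006 and 0.006 m and z of keyhole_top in the frame of stand between 0.162 and 0.203 m and x of keyhole_top in the frame of stand between -0.029 and -0.014 m and value of joint spring_collar above 0.004 m and contact force between holder and stand above 1 N), for 0.1 s.
At the end, for the whole second after the job is handed in: the holder hangs still on the stud, let go, upright within 0.15 rad and square to the stand within 0.15 rad, its keyhole top within 6 mm of the stand's middle line and between 134 and 169 mm above the bench, and the collar has sprung into the recess (reads 0.7 to 3.6 mm) (y of keyhole_top in the frame of stand between -0.006 and 0.006 m and z of keyhole_top in the frame of stand between 0.134 and 0.169 m and x of keyhole_top in the frame of stand between -0.029 and -0.017 m and value of joint spring_collar between 0.0007 and 0.0036 m and angle between holder's own z axis and vertical below 0.15 rad and angle between the x axis of holder and the x axis of stand, either way round below 0.15 rad and contact force between holder and stand above 0.5 N and linear speed of holder below 0.02 m/s); the robot touches nothing.
It fails at once if the holder is forced against the stand: their contact forces add up to more than 30 N (contact force between holder and stand above 30 N).
It fails at once if the jig block is moved more than 20 mm (distance of jig from where it was at the start of the episode above 0.02 m).
It fails at once if the ring cage is moved more than 20 mm (distance of ring_cage from where it was at the start of the episode above 0.02 m).
It fails at once if the puck is moved more than 20 mm (distance of puck from where it was at the start of the episode above 0.02 m).
It fails at once if the ring gauge is moved more than 20 mm (distance of ring_gauge from where it was at the start of the episode above 0.02 m).
It also fails if it takes over 72 s, if anything falls off the work surface, if the arm or the gripper's body presses on something with over 40 N, if the wrist force passes 120 N, or if a joint passes its speed limit or range.

## Working session

There is one attempt and no reset: what is moved stays moved. The work goes in short steps, Python scripts to look and compute and a shell command to move; the robot and the scene stay as the last step left them, time stands still between calls to the robot, and variables do not carry over. Pictures are saved under pics/ and viewed, and the job is handed in when it is done.

```bash
ls; mkdir -p pics; python3 - <<'E'
from bench import ctrl
import cv2,numpy as np
o=ctrl.get_obs();print(o)
print(ctrl.pinch_z)
for n in ("scene","top","wrist"):
    im=ctrl.camera(n);cv2.imwrite(f"pics/{n}0.png",im[:,:,::-1])
    i=ctrl.camera_info(n);print(n,{k:np.round(v,4).tolist() for k,v in i.items()} )
    if n!="wrist":
      for t in ("holder","stand","jig","ring_cage","puck","ring_gauge"):
        for d in ctrl.silhouettes(t,n): print(n,t,round(d["score"],2),d["bbox"])
E
```

```text
pics
{'time_s': 0.0, 'q': array([ 1.13868955e+00,  1.81583482e-01,  1.60802045e+00, -1.20348996e-05,
        1.35379322e+00, -2.06290218e-01]), 'dq': array([ 0.00088977,  0.00127789,  0.00015734,  0.00030841, -0.00156059,
        0.00022348]), 'joint_efforts': array([-2.52548680e-04, -4.44876444e+01, -3.51334119e+01, -2.80661288e-04,
        9.14122764e-03,  6.61042293e-06]), 'eef_pos': array([0.12848498, 0.55988556, 0.23035428]), 'eef_rot': array([-0.70199712,  0.70321125, -0.079864  ,  0.07947148]), 'wrist_force': array([ 0.44893757, -0.88468246,  0.01389613]), 'torque': array([ 0.01210429, -0.02506154, -0.03367922]), 'opening': 0.9978770493800017}
0.0187
scene {'fx': 398.956, 'fy': 398.956, 'cx': 282.0384, 'cy': 205.0131, 'origin': [-0.1605, -0.4975, 0.8269], 'rotation': [-0.3775, 0.794, -0.4296, 0.2063]}
scene holder 0.77 [165.9, 176.1, 186.2, 200.1]
scene holder 0.74 [198.8, 170.5, 221.9, 227.6]
scene holder 0.65 [164.6, 194.2, 200.7, 254.0]
scene stand 0.76 [293.0, 197.6, 351.4, 262.2]
scene jig 0.83 [251.7, 262.1, 280.0, 288.5]
scene jig 0.39 [196.6, 170.2, 223.3, 225.6]
scene
[... 210 characters left out ...]
igin': [0.4796, -0.0402, 1.1021], 'rotation': [-0.0257, 0.7119, -0.7018, 0.0108]}
top holder 0.9 [184.6, 205.1, 226.0, 227.0]
top holder 0.77 [143.4, 213.9, 177.7, 236.3]
top holder 0.76 [184.4, 249.6, 227.3, 277.4]
top holder 0.52 [178.3, 183.0, 205.6, 197.1]
top stand 0.71 [296.2, 165.2, 349.2, 207.7]
top jig 0.58 [282.0, 242.7, 315.1, 271.1]
top ring_cage 0.67 [397.2, 204.2, 420.2, 227.9]
top puck 0.55 [180.1, 128.1, 198.2, 149.2]
top ring_gauge 0.56 [158.6, 264.3, 171.6, 274.8]
wrist {'fx': 325.1923, 'fy': 325.1923, 'cx': 280.4493, 'cy': 207.6859, 'tool_from_camera': [[-0.0007, 0.944, 0.3301, -0.0844], [-0.0003, -0.3301, 0.944, -0.1419], [1.0, 0.0005, 0.0005, 0.0], [0.0, 0.0, 0.0, 1.0]]}
```

```bash
python3 - <<'E'
import cv2
a=cv2.imread("pics/scene0.png");b=cv2.imread("pics/top0.png")
cv2.imwrite("pics/scene0c.png",cv2.resize(a[150:320,140:420],None,fx=2.8,fy=2.8,interpolation=cv2.INTER_CUBIC))
cv2.imwrite("pics/top0c.png",cv2.resize(b[110:300,130:430],None,fx=2.6,fy=2.6,interpolation=cv2.INTER_CUBIC))
E
```

```text
(no output)
```

View pics/scene0c.png

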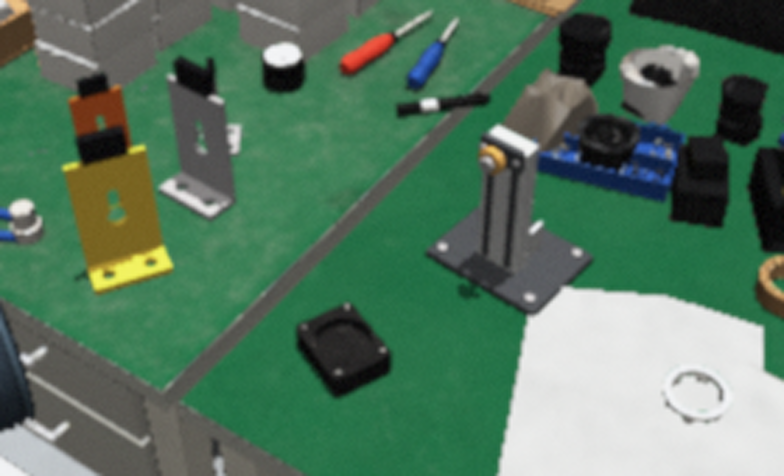

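View pics/top0c.png

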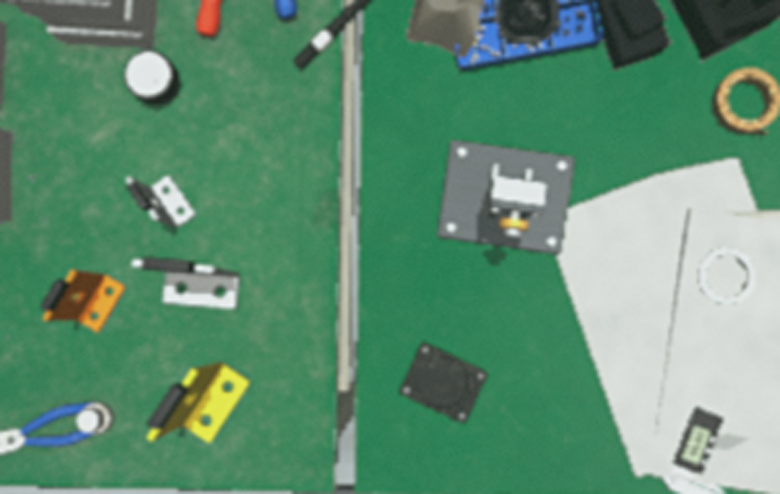

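View pics/wrist0.png

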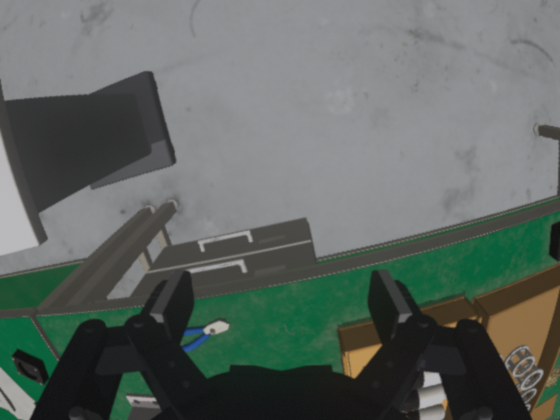

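The steel holder that is the larger of the two is at about (207,219) in the top picture, with its shelf towards the robot (image-down). The smaller grey one is at about (192,190). The stand is at (322,186) with the stud pointing image-down. Next I'll fit poses to the masks.

```bash
cat > h.py <<'E'
import numpy as np,cv2
from scipy.spatial.transform import Rotation as R
from scipy.optimize import minimize
from bench import ctrl
def q(w): return R.from_quat([w[1],w[2],w[3],w[0]])
class Cam:
    def __init__(s,n):
        i=ctrl.camera_info(n);s.n=n;s.f=i["fx"];s.c=np.array([i["cx"],i["cy"]])
        if n=="wrist":
            o=ctrl.get_obs();T=np.array(i["tool_from_camera"]);Rt=q(o["eef_rot"]).as_matrix()
            s.R=Rt@T[:3,:3];s.o=np.array(o["eef_pos"])+Rt@T[:3,3]
        else: s.R=q(i["rotation"]).as_matrix() if np.size(i["rotation"])==4 else np.array(i["rotation"]);s.o=np.array(i["origin"])
    def proj(s,P):
        p=(np.atleast_2d(P)-s.o)@s.R
        if s.n=="wrist":
            r=np.linalg.norm(p[:,:2],axis=1);th=np.arctan2(r,p[:,2]);return s.c+p[:,:2]/r[:,None]*(th*s.f)[:,None]
        return s.c+s.f*p[:,:2]/p[:,2:]
    def ray(s,uv):
        d=(np.array(uv)-s.c)/s.f
        if s.n=="wrist":
            t=np.linalg.norm(d);v=np.r_[d/t*np.sin(t),np.cos(t)]
        else: v=np.r_[d,1]
        return s.R@v
    def atz(s,uv,z):
        v=s.ray(uv);return s.o+v*(z-s.o[2])/v[2]
def box(a,b): return np.array([[x,y,z] for x in(a[0],b[0]) for y in (a[1],b[1]) for z in (a[2],b[2])])/1000
HOLD=[box((-6,-40,0),(0,40,140)),box((-40,-40,0),(-6,40,8)),box((-9,-23,140),(3,23,170))]
STAND=[box((-30,-70,0),(80,70,10)),box((0,-25,10),(50,25,168))]
def world(P,x,y,yaw,z=0): return P@R.from_euler('z',yaw).as_matrix().T+[x,y,z]
def render(cam,boxes,p,S=3):
    m=np.zeros((420*S,560*S),np.uint8)
    for b in boxes:
        u=cam.proj(world(b,*p))*S+(S-1)/2
        cv2.fillConvexPoly(m,cv2.convexHull(np.round(u).astype(np.int32)),1)
    return cv2.resize(m.astype(np.float32),(560,420),interpolation=cv2.INTER_AREA)
def fit(obs,boxes,p0):
    def cost(p):
        t=0
        for c,m in obs:
            r=render(c,boxes,p);t+=1-np.minimum(r,m).sum()/np.maximum(r,m).sum()
        return t
    best=None
    for d in (0,.15,-.15):
        r=minimize(cost,np.array(p0)+[0,0,d],method='Nelder-Mead',options=dict(initial_simplex=np.array(p0)+[0,0,d]+np.array([[0,0,0],[.02,0,0],[0,.02,0],[0,0,.2]])))
        if best is None or r.fun<best.fun: best=r
    return best.x,best.fun
E
python3 - <<'E'
from h import *
ct=Cam("top");cs=Cam("scene")
print(ct.R.round(2).tolist())
print("holder",ct.atz((207,222),.05),"stand",ct.atz((322,186),.05),"stud",ct.atz((130+513/2.6,110+228/2.6),.15))
for n in("jig","ring_cage","puck","ring_gauge"): pass
ctrl.camera("top");ctrl.camera("scene")
def pick(n,cam,uv):
    return min(ctrl.silhouettes(n,cam),key=lambda d:np.hypot((d["bbox"][0]+d["bbox"][2])/2-uv[0],(d["bbox"][1]+d["bbox"][3])/2-uv[1]))
out={}
for nm,bx,uvt,uvs in(("holder",HOLD,(205,216),(210,199)),("stand",STAND,(322,186),(322,230))):
    a=pick(nm,"top",uvt);b=pick(nm,"scene",uvs);print(a["bbox"],b["bbox"])
    p0=np.r_[ct.atz(uvt,.05)[:2],0.]
    for obs in ([(ct,a["mask"]*1.)],[(cs,b["mask"]*1.)],[(ct,a["mask"]*1.),(cs,b["mask"]*1.)]):
        print(nm,fit(obs,bx,p0))
E
```

```text
[[0.01, -1.0, 0.05], [-1.0, -0.01, 0.02], [-0.02, -0.05, -1.0]]
holder [0.49933381 0.19348179 0.05      ] stand [ 0.60415659 -0.12556125  0.05      ] stud [ 0.56293661 -0.13105228  0.15      ]
[185.7, 208.4, 224.7, 227.8] [195.7, 170.0, 227.0, 229.1]
holder (array([ 0.52629499,  0.20343871, -0.0776719 ]), np.float64(0.09504398215980647))
holder (array([ 0.52589186,  0.20012339, -0.08182437]), np.float64(0.04764354784602143))
holder (array([ 0.52615255,  0.20231991, -0.0803478 ]), np.float64(0.16346115842897269))
[295.2, 162.8, 352.1, 207.3] [292.2, 198.4, 352.5, 263.4]
stand (array([ 0.58700802, -0.13014294, -0.13523891]), np.float64(0.028460997786766584))
stand (array([ 0.58811086, -0.13066948, -0.14573484]), np.float64(0.17476747734641684))
stand (array([ 0.58747268, -0.13014972, -0.13314337]), np.float64(0.20649812019145208))
```

```bash
python3 - <<'E'
from h import *
o=ctrl.get_obs();M=q(o["eef_rot"]).as_matrix();print(M.round(3));z=M[:,2]
print("tool z yaw deg",np.degrees(np.arctan2(z[1],z[0])),"q6",o["q"][5],"opening m?",o["opening"])
ct=Cam("top");print("small grip",ct.atz((184,183),.12),"orange",ct.atz((130+55/2.6,110+290/2.6),.12))
g=world(np.array([[-3,0,143]])/1000,.526,.201,-.08)[0];print("target TCP",g,"delta",g-o["eef_pos"],"yaw",np.degrees(-.08))
E
```

```text
[[ 0.975  0.     0.224]
 [-0.224  0.     0.975]
 [-0.    -1.     0.   ]]
tool z yaw deg 77.06172157427171 q6 -0.2063125105196472 opening m? 1.0002053477191872
small grip [0.59928145 0.24103263 0.12      ] orange [0.49711518 0.32439331 0.12      ]
target TCP [0.52300959 0.20123974 0.143     ] delta [ 0.39426771 -0.35919445 -0.08831808] yaw -4.583662361046586
```

```bash
python3 -m pendant '[0,0,0.03,0,0,0,0.06, 0.039,-0.036,0,0,0,-8.2,0.06, 0.039,-0.036,0,0,0,-8.2,0.06, 0.039,-0.036,0,0,0,-8.2,0.06, 0.039,-0.036,0,0,0,-8.2,0.06, 0.039,-0.036,0,0,0,-8.2,0.06, 0.039,-0.036,0,0,0,-8.2,0.06, 0.039,-0.036,0,0,0,-8.2,0.06, 0.039,-0.036,0,0,0,-8.2,0.06, 0.039,-0.036,0,0,0,-8.2,0.06, 0.039,-0.036,0,0,0,-8.0,0.06, 0,0,0,0,0,0,0.06]'
python3 - <<'E'
from h import *
c=Cam("wrist");im=ctrl.camera("wrist");cv2.imwrite("pics/w1.png",im[:,:,::-1])
o=ctrl.get_obs();print(o["q"],o["eef_pos"]); z=q(o["eef_rot"]).as_matrix()[:,2];print(np.degrees(np.arctan2(z[1],z[0])))
for d in ctrl.silhouettes("holder","wrist"):
    print(d["score"],d["bbox"])
ov=im[:,:,::-1].copy()
for b in HOLD:
    u=c.proj(world(b,.526,.2015,-.08)); 
    cv2.polylines(ov,[cv2.convexHull(u.round().astype(np.int32))],True,(0,0,255))
cv2.imwrite("pics/w1o.png",ov)
E
```

```text
time_s: 2.55
eef_pos: [0.5209, 0.1977, 0.2611]
eef_rot: [-0.477, 0.478, -0.521, 0.522]
wrist_force: [-0.0, 1.0, 0.2]
opening: 0.702
[1.52638419e-01 1.15439885e-01 1.62036825e+00 1.78159934e-04
 1.40654703e+00 2.37612063e-01] [0.51945603 0.19915295 0.26093111]
-4.870304301228105
0.97 [323.5, 108.6, 372.0, 149.5]
0.76 [251.1, 128.7, 291.3, 237.0]
0.73 [213.0, 40.5, 273.1, 93.5]
0.71 [104.0, 160.9, 204.4, 242.8]
```

View pics/w1o.png

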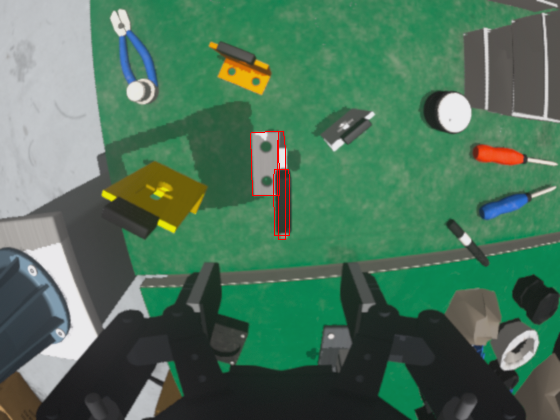

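```bash
python3 - <<'E'
from h import *
c=Cam("wrist");im=ctrl.camera("wrist")
d=[d for d in ctrl.silhouettes("holder","wrist") if abs(d["bbox"][0]-251)<6][0]
p,f=fit([(c,d["mask"]*1.)],HOLD,[.526,.2015,-.08]);print(p,f)
ov=np.ascontiguousarray(im[:,:,::-1]);
for b in HOLD:
    cv2.polylines(ov,[cv2.convexHull((c.proj(world(b,*p))*8).round().astype(np.int32))],True,(0,0,255),1,cv2.LINE_AA,3)
cv2.imwrite("pics/w2.png",cv2.resize(ov[110:260,210:330],None,fx=4,fy=4,interpolation=cv2.INTER_NEAREST))
o=ctrl.get_obs()
g=world(np.array([[-3,0,143]])/1000,*p)[0];print("delta",g-o["eef_pos"])
E
```

```text
[ 0.52713099  0.20174097 -0.07128918] 0.08341911794143564
delta [ 0.00622034  0.00073739 -0.1182052 ]
```

View pics/w2.png

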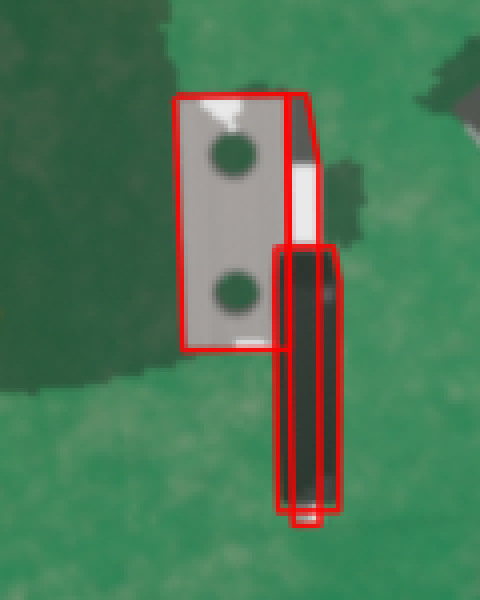

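```bash
python3 -m pendant '[0.005,0.0025,-0.03,0,0,0.8,0.06, 0,0,-0.03,0,0,0,0.06, 0,0,-0.03,0,0,0,0.06, 0,0,-0.028,0,0,0,0.06, 0,0,0,0,0,0,0.06]'
python3 - <<'E'
from h import *
c=Cam("wrist");im=ctrl.camera("wrist");cv2.imwrite("pics/w3.png",im[:,:,::-1])
ctrl.camera("scene");o=ctrl.get_obs();print(o["eef_pos"],o["wrist_force"])
E
```

```text
time_s: 3.38
eef_pos: [0.521, 0.2038, 0.1412]
eef_rot: [0.482, -0.485, 0.517, -0.515]
wrist_force: [0.0, -0.3, -0.7]
opening: 0.702
[0.52360685 0.20381575 0.14421606] [0.12348824 1.0460826  0.51634421]
```

View pics/w3.png

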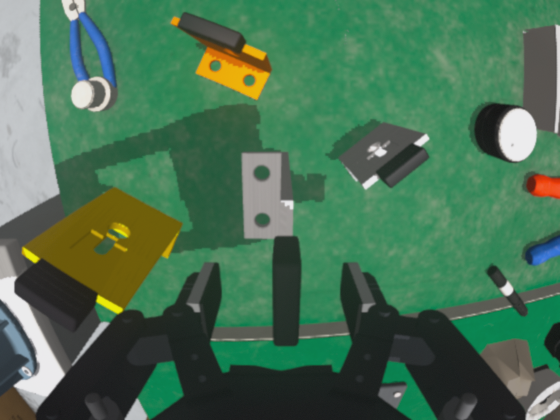

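The strip's centre is at column 287 and the jaw centre at 280.5, so I need about +3 mm in x. Then I'll close.

```bash
python3 -m pendant '[0.003,0,0,0,0,0,0.05, 0,0,0,0,0,0,0.03, 0,0,0,0,0,0,0, 0,0,0,0,0,0,0, 0,0,0,0,0,0,0, 0,0,0,0,0,0,0]'
python3 - <<'E'
from h import *
c=Cam("wrist");im=ctrl.camera("wrist");cv2.imwrite("pics/w4.png",im[:,:,::-1])
o=ctrl.get_obs();print(o["eef_pos"],o["wrist_force"],o["opening"]*85.4)
E
```

```text
time_s: 4.22
eef_pos: [0.527, 0.203, 0.144]
eef_rot: [-0.483, 0.482, -0.517, 0.517]
wrist_force: [-1.7, -0.4, 5.8]
opening: 0.127
[0.52697839 0.20299942 0.14402873] [-1.02578052  0.20020055  5.77867475] 11.017243443103148
```

View pics/w4.png

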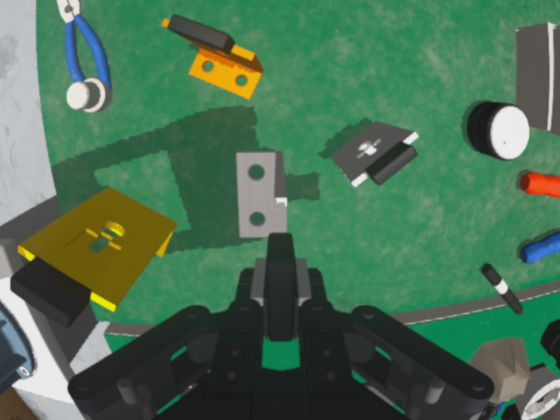

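```bash
python3 -m pendant '[0,0,0.003,0,0,0,0, 0,0,0.007,0,0,0,0, 0,0,0.045,0,0,0,0, 0,0,0.045,0,0,0,0, 0,0,0,0,0,0,0]'
python3 -m pendant '[0,-0.03,0,0,0,-3.6,0, 0,-0.058,0,0,0,0,0, 0,-0.058,0,0,0,0,0, 0,-0.058,0,0,0,0,0, 0,-0.058,0,0,0,0,0, 0,-0.058,0,0,0,0,0, -0.03,-0.05,0,0,0,0,0, -0.05,-0.03,0,0,0,0,0, -0.047,-0.01,0,0,0,0,0, 0,0,-0.03,0,0,0,0, 0,0,0,0,0,0,0, 0,0,0,0,0,0,0]'
python3 - <<'E'
from h import *
c=Cam("wrist");im=ctrl.camera("wrist");cv2.imwrite("pics/w5.png",im[:,:,::-1])
o=ctrl.get_obs();print(o["eef_pos"],o["wrist_force"],o["torque"],o["opening"]*85.4)
for d in ctrl.silhouettes("stand","wrist"): print(d["score"],d["bbox"])
for d in ctrl.silhouettes("spring_collar","wrist"): print(d["score"],d["bbox"])
E
```

```text
time_s: 4.9
eef_pos: [0.5293, 0.2033, 0.248]
eef_rot: [-0.485, 0.48, -0.515, 0.519]
wrist_force: [0.6, 0.5, -3.1]
opening: 0.131
time_s: 6.4
eef_pos: [0.3999, -0.2069, 0.2134]
eef_rot: [0.466, -0.466, 0.532, -0.531]
wrist_force: [0.5, 1.0, -2.7]
opening: 0.128
[ 0.40033627 -0.20712596  0.21383988] [-0.24450052 -0.83040592 -3.1270659 ] [-0.0243647   0.0281226   0.04604778] 11.139927831485634
0.97 [405.3, 32.3, 549.3, 160.4]
0.76 [494.0, 77.7, 518.8, 116.2]
```

View pics/w5.png

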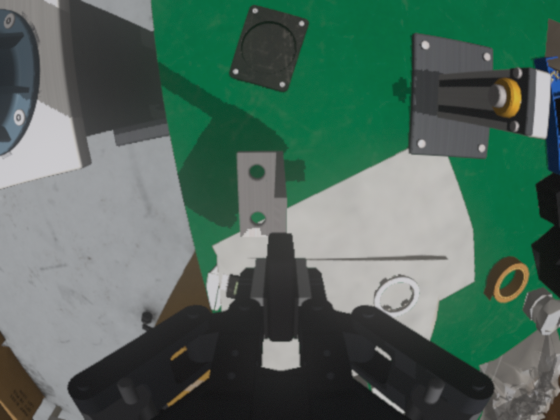

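The stand is at the upper right with its brass collar at about (510,97), and the holder hangs straight in the jaws. I'll zoom in with an overlay of the model.

```bash
cat > ov.py <<'E'
from h import *
import sys
def overlay(im,c,p,h,fn,crop,s,hold=None):
    x0,y0,x1,y1=crop
    ov=cv2.resize(np.ascontiguousarray(im[y0:y1,x0:x1,::-1]),None,fx=s,fy=s,interpolation=cv2.INTER_CUBIC)
    def pl(P,col,closed=True):
        u=(c.proj(P)-[x0,y0]+.5)*s-.5
        cv2.polylines(ov,[(u*8).round().astype(np.int32)],closed,col,1,cv2.LINE_AA,3)
    def loop(pts): return world(np.array(pts)/1000,*p)
    pl(loop([(-30,-70,10),(80,-70,10),(80,70,10),(-30,70,10)]),(0,0,255))
    pl(loop([(0,-25,10),(0,25,10),(0,25,168),(0,-25,168)]),(0,0,255))
    t=np.linspace(0,2*np.pi,40)
    def circ(x,r): return loop(np.c_[0*t+x,r*np.cos(t),h+r*np.sin(t)])
    pl(circ(-31.5,8),(255,0,0));pl(circ(-25,14),(0,255,255))
    pl(loop([(-8,-24,h-12),(-8,24,h-12),(-8,24,h+12),(-8,-24,h+12)]),(255,0,255))
    cv2.imwrite(fn,ov)
E
python3 - <<'E'
from ov import *
c=Cam("wrist")
# average pose noise
im=ctrl.camera("wrist")
ms=[d for d in ctrl.silhouettes("stand","wrist")][0]["mask"]
p,f=fit([(c,ms*1.)],STAND,[.5873,-.13,-.134]);print(p,f)
overlay(im,c,(.5873,-.130,-.134),152,"pics/w5o.png",(395,20,560,170),4.5)
E
```

```text
[ 0.59131161 -0.13219911 -0.12908768] 0.08556508833108001
```

View pics/w5o.png

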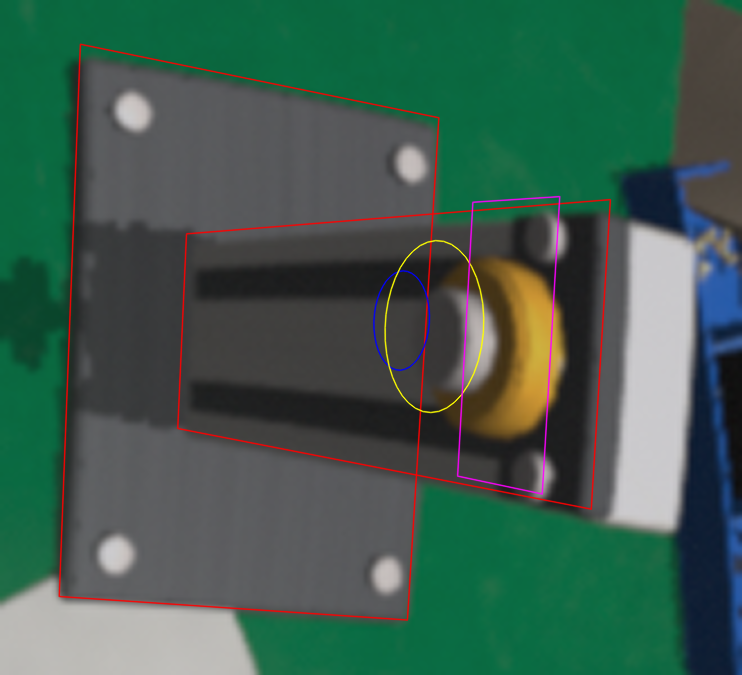

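```bash
python3 - <<'E'
from h import *
from scipy.optimize import least_squares
c=Cam("wrist");s=4.5
obs=[((-30,70,10),(78,60)),((80,70,10),(438,122)),((-30,-70,10),(61,597)),((80,-70,10),(408,618)),((0,25,168),(628,221)),((0,-25,168),(609,520))]
P=np.array([a for a,b in obs])/1000;U=(np.array([b for a,b in obs])+.5)/s-.5+[395,20]
hd=(np.array([447,338])+.5)/s-.5+[395,20]
o0=c.o.copy();R0=c.R.copy()
def f(v,full=False):
    x,y,yaw,h,dz,tx,ty=v
    c.o=o0+[0,0,dz];c.R=R.from_rotvec([tx,ty,0]).as_matrix()@R0
    r=(c.proj(world(P,x,y,yaw))-U)
    e=c.proj(world(np.array([[-31.5/1000,0,h]]),x,y,yaw))-hd
    return np.r_[r.ravel(),e.ravel(),dz/.002*1,tx/.005,ty/.005]
for lock in (1,0):
    if lock:
        s_=least_squares(lambda v:f(np.r_[v,0,0,0]),[.587,-.13,-.134,.152])
    else: s_=least_squares(f,[.587,-.13,-.134,.152,0,0,0])
    print(s_.x.round(4),s_.cost,s_.fun.round(1))
E
```

```text
[ 0.589  -0.1321 -0.1229  0.1621] 14.079886761484111 [ 1.6 -1.5  1.  -0.   1.7  1.9  1.5  1.3 -2.2 -1.7 -1.9  0.5 -0.   0.
  0.   0.   0. ]
[ 0.5923 -0.133  -0.1238  0.1607 -0.0009 -0.0033 -0.0097] 10.442445680252689 [ 1.5 -1.7  0.3 -0.1  1.4  1.5  0.7  0.9 -1.4 -1.2 -1.4  0.6 -0.   0.2
 -0.5 -0.7 -1.9]
```

```bash
python3 -m pendant '[0,0.042,0.026,0,0,0,0, 0.03,0.042,0,0,0,0,0, 0.05,0,0,0,0,0,0, 0.045,0,0,0,0,0,0, 0,0,0,0,0,0,0, 0,0,0,0,0,0,0]'
python3 - <<'E'
from ov import *
c=Cam("wrist");im=ctrl.camera("wrist");cv2.imwrite("pics/w6.png",im[:,:,::-1])
o=ctrl.get_obs();print(o["eef_pos"],o["wrist_force"])
s=ctrl.camera("scene");cv2.imwrite("pics/s6.png",cv2.resize(s[160:280,260:400,::-1],None,fx=5,fy=5,interpolation=cv2.INTER_CUBIC))
E
```

```text
time_s: 7.4
eef_pos: [0.5244, -0.1227, 0.2389]
eef_rot: [0.466, -0.467, 0.532, -0.531]
wrist_force: [-0.3, 0.4, -3.2]
opening: 0.13
[ 0.52411153 -0.12284738  0.239125  ] [-0.51196376  0.12099562 -2.99913464]
```

View pics/w6.png

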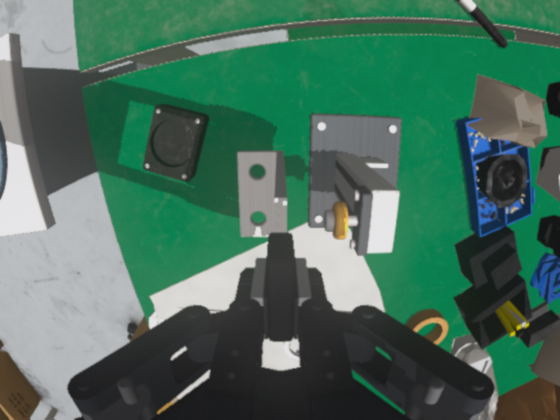

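View pics/s6.png

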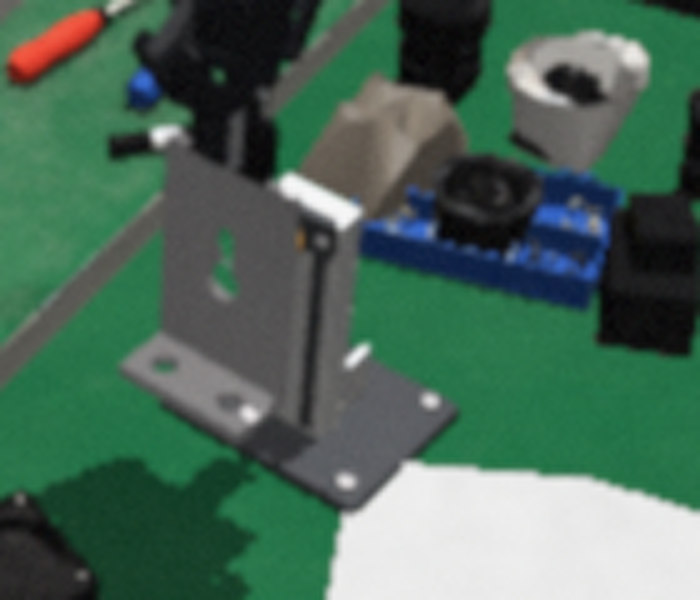

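Wrist: the stud and collar are visible at (332,220), with the base and post beside the holder. I'll overlay the model on this view.

```bash
python3 - <<'E'
from ov import *
c=Cam("wrist");im=ctrl.camera("wrist")
overlay(im,c,(.589,-.132,-.125),160,"pics/w6o.png",(230,100,410,265),4.4)
E
```

```text
(no output)
```

View pics/w6o.png

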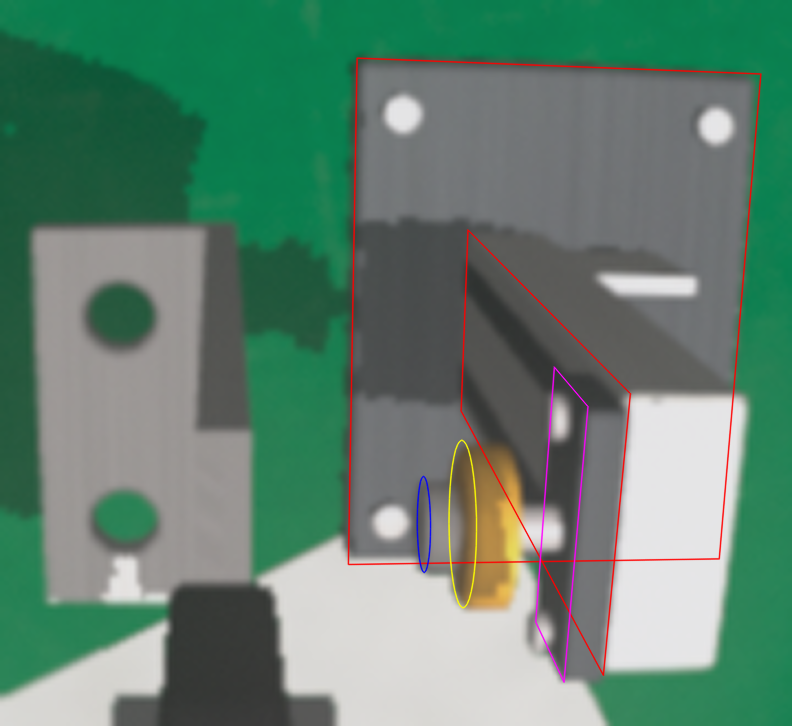

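```bash
python3 - <<'E'
from ov import *
c=Cam("wrist");im=ctrl.camera("wrist");o=ctrl.get_obs()
x0,y0,s=230,100,4.4
ov=cv2.imread("pics/w6o.png")
M=q(o["eef_rot"]).as_matrix();yaw=np.arctan2(M[1,2],M[0,2]);print("yaw",yaw,"tool y",M[:,1],o["eef_pos"])
org=np.array(o["eef_pos"])+R.from_euler('z',yaw).as_matrix()@[.003,0,-.143]
print("origin",org)
from scipy.spatial import ConvexHull
for b in HOLD:
    u=c.proj(world(b,org[0],org[1],yaw,org[2]))
    u=(u-[x0,y0]+.5)*s-.5
    for i in range(8):
        for j in range(i):
            if bin(i^j).count('1')==1: cv2.line(ov,tuple((u[i]*8).astype(int)),tuple((u[j]*8).astype(int)),(0,140,255),1,cv2.LINE_AA,3)
cv2.imwrite("pics/w6h.png",ov)
E
```

```text
yaw -0.13208644965475946 tool y [ 3.57568459e-04 -2.53294929e-04 -9.99999904e-01] [ 0.52412995 -0.12320269  0.23966343]
origin [ 0.52710382 -0.1235978   0.09666343]
```

View pics/w6h.png

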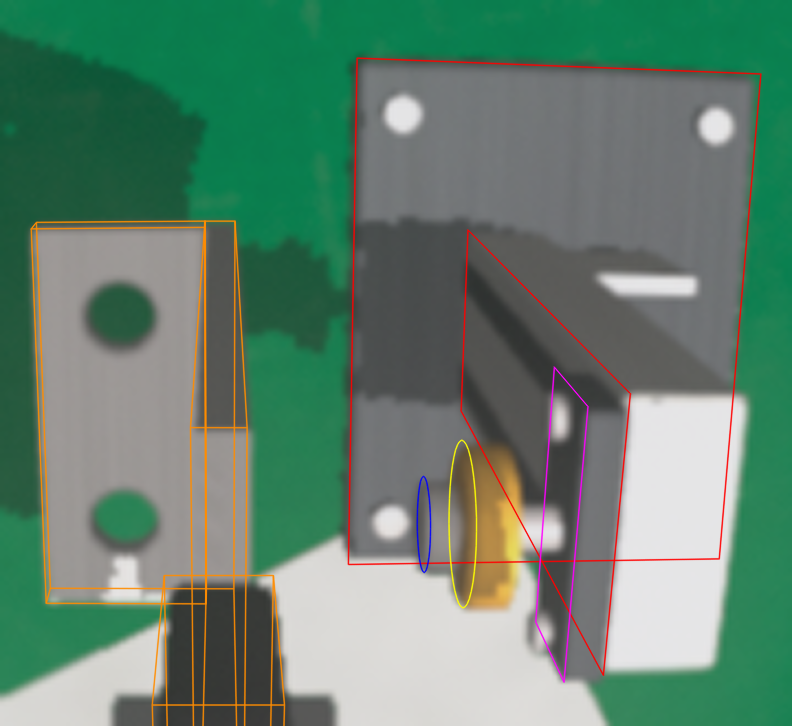

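```bash
python3 -m pendant '[0.0139,-0.00175,-0.0005,0,0,0.3,0, 0.0129,-0.00165,0,0,0,0,0, 0,0,0,0,0,0,0, 0,0,0,0,0,0,0]'
python3 - <<'E'
from ov import *
c=Cam("wrist");im=ctrl.camera("wrist");o=ctrl.get_obs()
M=q(o["eef_rot"]).as_matrix();yaw=np.arctan2(M[1,2],M[0,2]);print("yaw",yaw,o["eef_pos"],o["wrist_force"],o["torque"])
cv2.imwrite("pics/w7.png",cv2.resize(im[100:300,230:430,::-1],None,fx=3,fy=3,interpolation=cv2.INTER_CUBIC))
E
```

```text
time_s: 8.1
eef_pos: [0.5514, -0.1264, 0.2385]
eef_rot: [0.467, -0.468, 0.531, -0.53]
wrist_force: [-0.8, 0.4, -2.5]
opening: 0.13
yaw -0.12622135711596494 [ 0.55131042 -0.12635967  0.23848207] [-0.00922114  0.47388768 -2.68387759] [ 0.01195826 -0.02414522 -0.01297801]
```

View pics/w7.png

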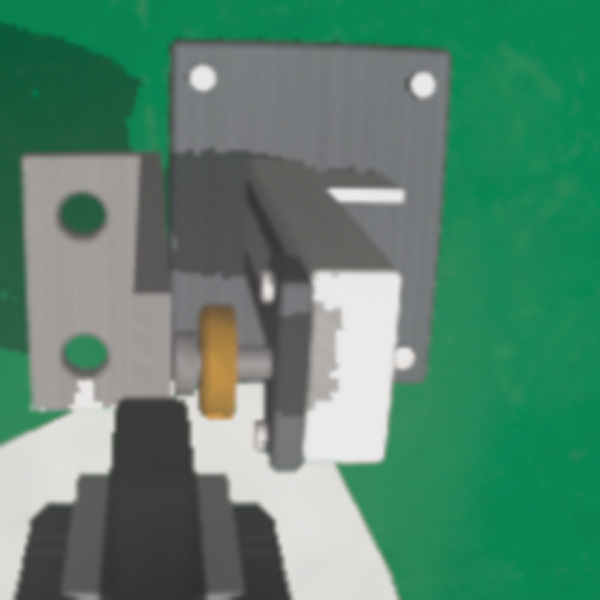

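The plate back at column 170 is just short of the stud head at column 177. I'll creep forward and watch the force.

```bash
python3 -m pendant '[0.001,-0.0001,0,0,0,0,0, 0.001,-0.0002,0,0,0,0,0, 0.001,-0.0001,0,0,0,0,0, 0,0,0,0,0,0,0]'; python3 -m pendant '[0.001,-0.0001,0,0,0,0,0, 0.001,-0.0001,0,0,0,0,0, 0,0,0,0,0,0,0]'; 
python3 - <<'E'
from ov import *
c=Cam("wrist");im=ctrl.camera("wrist");o=ctrl.get_obs()
print(o["eef_pos"],o["wrist_force"],o["torque"])
cv2.imwrite("pics/w8.png",cv2.resize(im[150:260,230:370,::-1],None,fx=5,fy=5,interpolation=cv2.INTER_CUBIC))
E
```

```text
time_s: 8.65
eef_pos: [0.5546, -0.1269, 0.2388]
eef_rot: [-0.467, 0.467, -0.531, 0.531]
wrist_force: [0.1, -0.3, -2.5]
opening: 0.127
time_s: 9.02
eef_pos: [0.5566, -0.1271, 0.2388]
eef_rot: [0.467, -0.467, 0.531, -0.531]
wrist_force: [0.1, 0.1, -2.0]
opening: 0.125
[ 0.55654161 -0.12710292  0.23878444] [-1.08331759  1.24047501 -2.34739064] [ 0.07795693 -0.01724873  0.07306941]
```

View pics/w8.png

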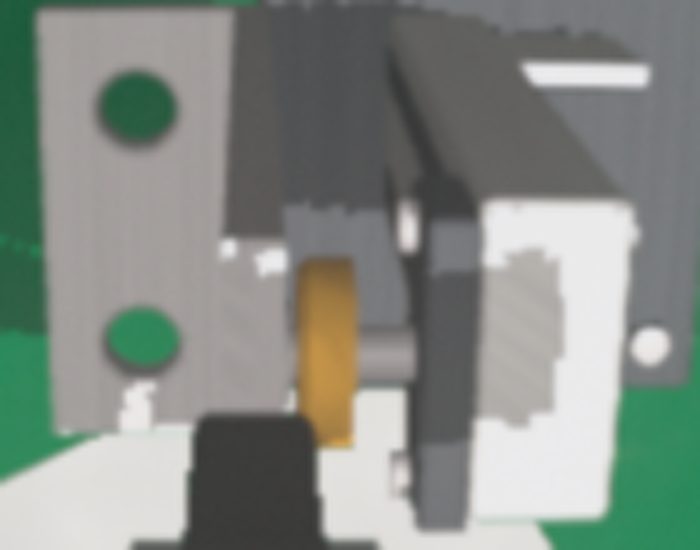

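```bash
python3 -m pendant '[0.001,-0.0002,0,0,0,0,0, 0.001,-0.0001,0,0,0,0,0, 0,0,0,0,0,0,0]'; python3 -m pendant '[0.001,-0.0001,0,0,0,0,0, 0.001,-0.0001,0,0,0,0,0, 0,0,0,0,0,0,0]'; 
python3 - <<'E'
from ov import *
c=Cam("wrist");im=ctrl.camera("wrist");o=ctrl.get_obs()
print(o["eef_pos"],o["wrist_force"],o["torque"])
cv2.imwrite("pics/w9.png",cv2.resize(im[150:260,230:370,::-1],None,fx=5,fy=5,interpolation=cv2.INTER_CUBIC))
s=ctrl.camera("scene");cv2.imwrite("pics/s9.png",cv2.resize(s[160:280,260:400,::-1],None,fx=5,fy=5,interpolation=cv2.INTER_CUBIC))
E
```

```text
time_s: 9.45
eef_pos: [0.5586, -0.1274, 0.2388]
eef_rot: [0.467, -0.467, 0.531, -0.531]
wrist_force: [-0.5, 1.2, -2.3]
opening: 0.123
time_s: 9.82
eef_pos: [0.5603, -0.1275, 0.2388]
eef_rot: [0.467, -0.468, 0.531, -0.53]
wrist_force: [-2.1, 0.0, -2.9]
opening: 0.126
[ 0.5602913  -0.12756615  0.23874617] [-1.9180632   0.13550806 -1.84995338] [-0.02401987  0.35978716 -0.00918771]
```

View pics/w9.png

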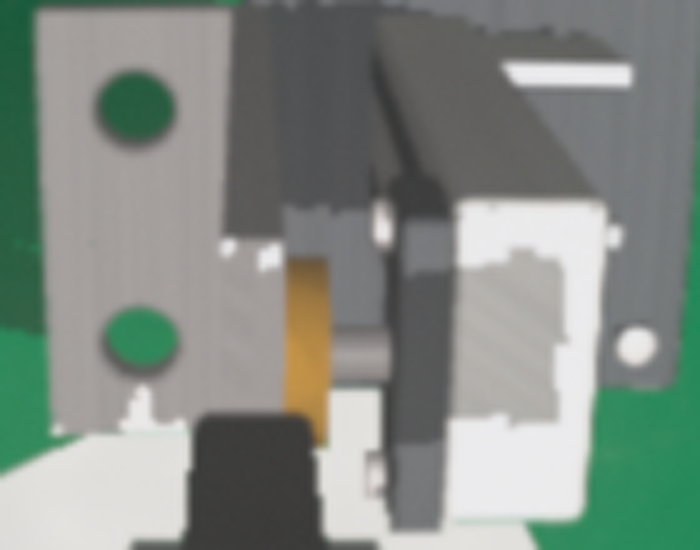

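View pics/s9.png

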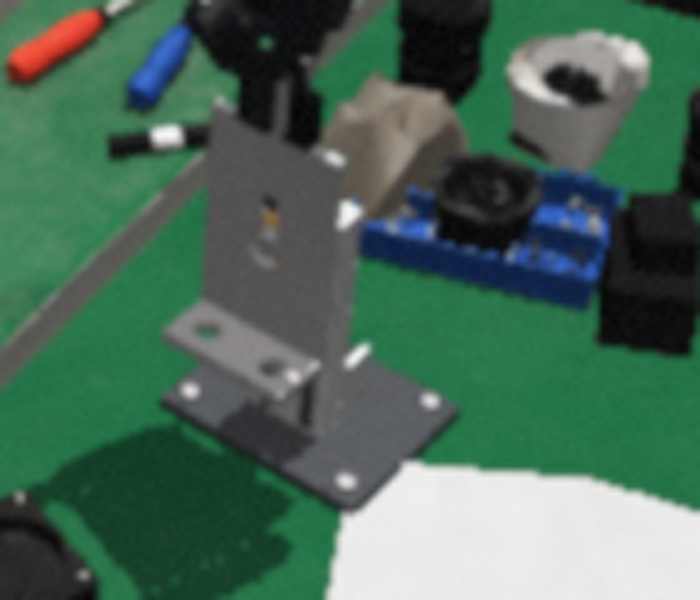

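```bash
python3 -m pendant '[0.001,-0.0001,0,0,0,0,0, 0.001,-0.0001,0,0,0,0,0, 0,0,0,0,0,0,0]'; python3 -m pendant '[0.001,-0.0002,0,0,0,0,0, 0.001,-0.0001,0,0,0,0,0, 0,0,0,0,0,0,0]'; 
python3 - <<'E'
from ov import *
c=Cam("wrist");im=ctrl.camera("wrist");o=ctrl.get_obs()
print(o["eef_pos"],o["wrist_force"],o["torque"])
cv2.imwrite("pics/w10.png",cv2.resize(im[150:260,230:370,::-1],None,fx=5,fy=5,interpolation=cv2.INTER_CUBIC))
E
```

```text
time_s: 10.3
eef_pos: [0.5623, -0.1278, 0.2387]
eef_rot: [0.467, -0.468, 0.531, -0.53]
wrist_force: [-2.4, -0.2, -0.3]
opening: 0.128
time_s: 10.68
eef_pos: [0.5643, -0.1281, 0.2387]
eef_rot: [0.467, -0.468, 0.531, -0.53]
wrist_force: [-4.6, 0.2, -0.1]
opening: 0.131
[ 0.56435292 -0.1280621   0.23876628] [-5.33282481  0.63512763 -0.32397119] [ 0.04515642  1.19129136 -0.02021224]
```

View pics/w10.png

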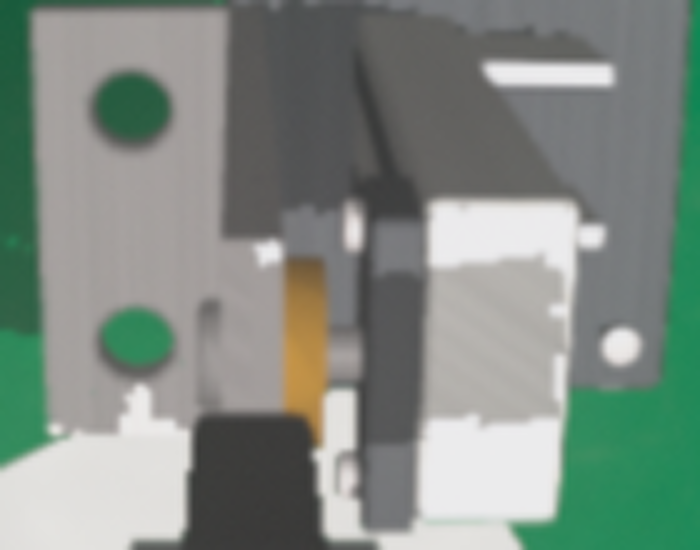

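```bash
python3 -m pendant '[0.001,-0.0001,0,0,0,0,0, 0.001,-0.0001,0,0,0,0,0, 0.0005,-0.0001,0,0,0,0,0, 0,0,0,0,0,0,0]'; 
python3 - <<'E'
from ov import *
c=Cam("wrist");im=ctrl.camera("wrist");o=ctrl.get_obs()
print(o["eef_pos"],o["wrist_force"],o["torque"])
cv2.imwrite("pics/w11.png",cv2.resize(im[150:260,230:370,::-1],None,fx=5,fy=5,interpolation=cv2.INTER_CUBIC))
E
```

```text
time_s: 11.22
eef_pos: [0.5665, -0.1283, 0.2387]
eef_rot: [0.467, -0.468, 0.531, -0.53]
wrist_force: [-6.3, -0.2, 1.2]
opening: 0.127
[ 0.5664532  -0.12831818  0.23872253] [-7.11858294  0.49056008  0.8133858 ] [0.06606794 1.53970809 0.02356525]
```

View pics/w11.png

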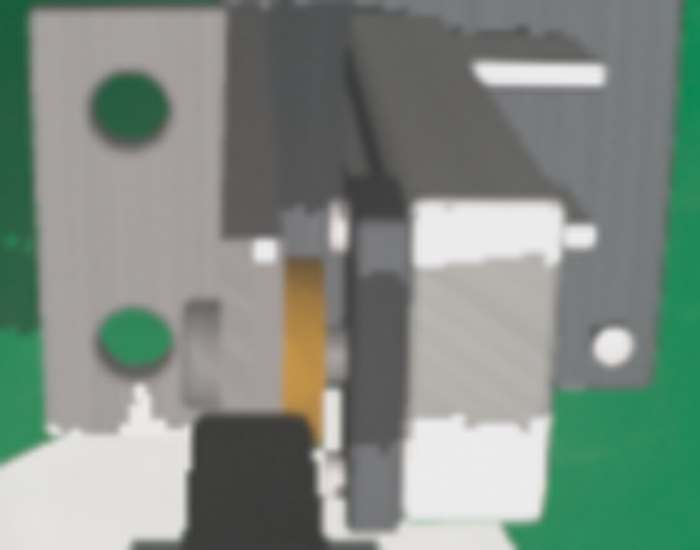

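```bash
python3 -m pendant '[0.001,-0.0001,0,0,0,0,0, 0,0,0,0,0,0,0, 0,0,-0.001,0,0,0,0, 0,0,-0.001,0,0,0,0, 0,0,-0.001,0,0,0,0, 0,0,-0.001,0,0,0,0, 0,0,0,0,0,0,0]'; python3 -m pendant '[0,0,-0.001,0,0,0,0, 0,0,-0.001,0,0,0,0, 0,0,-0.001,0,0,0,0, 0,0,0,0,0,0,0]';
python3 - <<'E'
from ov import *
c=Cam("wrist");im=ctrl.camera("wrist");o=ctrl.get_obs()
print(o["eef_pos"],o["wrist_force"],o["torque"])
cv2.imwrite("pics/w12.png",cv2.resize(im[150:260,230:370,::-1],None,fx=5,fy=5,interpolation=cv2.INTER_CUBIC))
s=ctrl.camera("scene");cv2.imwrite("pics/s12.png",cv2.resize(s[160:280,260:400,::-1],None,fx=5,fy=5,interpolation=cv2.INTER_CUBIC))
E
```

```text
time_s: 12.15
eef_pos: [0.5673, -0.1283, 0.2347]
eef_rot: [0.467, -0.468, 0.531, -0.53]
wrist_force: [-6.8, 1.0, 0.7]
opening: 0.129
time_s: 12.65
eef_pos: [0.5673, -0.1283, 0.2317]
eef_rot: [0.467, -0.468, 0.531, -0.53]
wrist_force: [-7.3, 0.3, 0.7]
opening: 0.127
[ 0.56727152 -0.12828284  0.23168372] [-6.98483815  0.55994079  1.08380176] [ 0.16622289  1.63877366 -0.02956734]
```

View pics/w12.png

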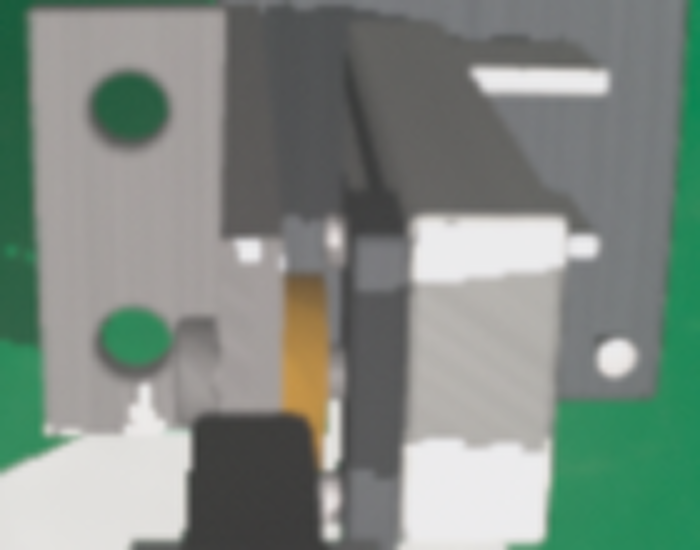

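View pics/s12.png

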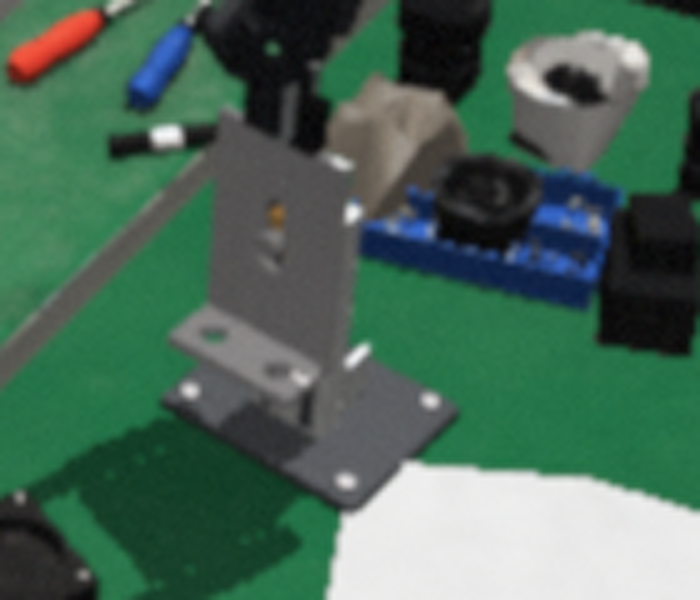

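The slide is running freely: 7 mm down, fz about 1 N, and the head sits in front of the plate. I'll continue.

```bash
python3 -m pendant '[0,0,-0.0015,0,0,0,0, 0,0,-0.0015,0,0,0,0, 0,0,-0.0015,0,0,0,0, 0,0,-0.0015,0,0,0,0, 0,0,0,0,0,0,0]'; python3 -m pendant '[0,0,-0.0015,0,0,0,0, 0,0,-0.0015,0,0,0,0, 0,0,-0.0015,0,0,0,0, 0,0,-0.0015,0,0,0,0, 0,0,0,0,0,0,0]'; python3 -m pendant '[0,0,-0.0015,0,0,0,0, 0,0,-0.0015,0,0,0,0, 0,0,-0.0015,0,0,0,0, 0,0,0,0,0,0,0]'
python3 - <<'E'
from ov import *
c=Cam("wrist");im=ctrl.camera("wrist");o=ctrl.get_obs()
print(o["eef_pos"],o["wrist_force"],o["torque"])
cv2.imwrite("pics/w13.png",cv2.resize(im[150:300,230:370,::-1],None,fx=4,fy=4,interpolation=cv2.INTER_CUBIC))
s=ctrl.camera("scene");cv2.imwrite("pics/s13.png",cv2.resize(s[160:280,260:400,::-1],None,fx=5,fy=5,interpolation=cv2.INTER_CUBIC))
E
```

```text
time_s: 13.38
eef_pos: [0.5672, -0.1282, 0.2256]
eef_rot: [0.467, -0.468, 0.531, -0.53]
wrist_force: [-7.3, 1.0, 0.2]
opening: 0.128
time_s: 14.0
eef_pos: [0.5672, -0.1282, 0.2196]
eef_rot: [0.467, -0.468, 0.531, -0.53]
wrist_force: [-6.5, 0.9, 0.1]
opening: 0.127
time_s: 14.5
eef_pos: [0.5672, -0.1282, 0.2149]
eef_rot: [0.467, -0.468, 0.531, -0.53]
wrist_force: [-7.0, 0.8, 1.4]
opening: 0.129
[ 0.56719471 -0.12820671  0.21490877] [-7.02099741e+00  4.90128766e-01  3.90102650e-03] [ 0.19540884  1.6188036  -0.03090829]
```

View pics/w13.png

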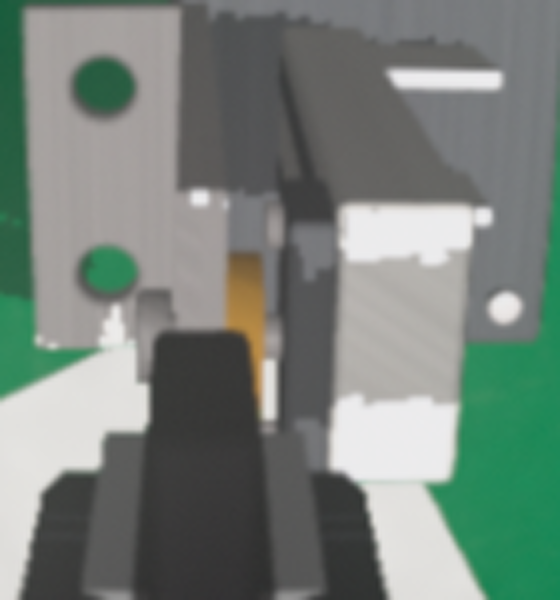

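View pics/s13.png

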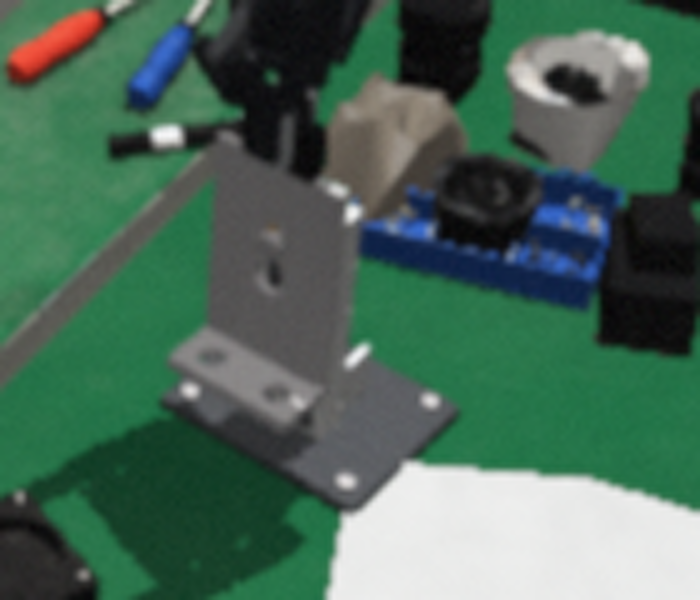

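```bash
python3 -m pendant '[0,0,-0.001,0,0,0,0, 0,0,-0.001,0,0,0,0, 0,0,-0.001,0,0,0,0, 0,0,0,0,0,0,0]'; python3 -m pendant '[0,0,-0.001,0,0,0,0, 0,0,-0.001,0,0,0,0, 0,0,0,0,0,0,0]'; python3 -m pendant '[0,0,-0.001,0,0,0,0, 0,0,0,0,0,0,0]'
```

```text
time_s: 15.1
eef_pos: [0.5674, -0.1282, 0.2116]
eef_rot: [0.467, -0.468, 0.531, -0.53]
wrist_force: [-5.5, 1.0, -2.5]
opening: 0.126
time_s: 15.48
eef_pos: [0.5677, -0.1283, 0.2102]
eef_rot: [0.467, -0.468, 0.531, -0.53]
wrist_force: [-5.4, 1.1, -0.7]
opening: 0.13
time_s: 15.72
eef_pos: [0.5677, -0.1283, 0.2092]
eef_rot: [0.467, -0.468, 0.531, -0.53]
wrist_force: [-5.8, 0.5, -0.1]
opening: 0.128
```

```bash
python3 -m pendant '[0,0,-0.001,0,0,0,0, 0,0,0,0,0,0,0]'; python3 -m pendant '[0,0,-0.001,0,0,0,0, 0,0,0,0,0,0,0]'
python3 - <<'E'
from ov import *
c=Cam("wrist");im=ctrl.camera("wrist");o=ctrl.get_obs()
print(o["eef_pos"],o["wrist_force"],o["torque"])
cv2.imwrite("pics/w14.png",cv2.resize(im[150:300,230:370,::-1],None,fx=4,fy=4,interpolation=cv2.INTER_CUBIC))
s=ctrl.camera("scene");cv2.imwrite("pics/s14.png",cv2.resize(s[160:280,260:400,::-1],None,fx=5,fy=5,interpolation=cv2.INTER_CUBIC))
E
```

```text
time_s: 15.98
eef_pos: [0.5679, -0.1284, 0.2088]
eef_rot: [0.467, -0.468, 0.531, -0.53]
wrist_force: [-5.9, 1.2, 3.2]
opening: 0.127
time_s: 16.23
eef_pos: [0.568, -0.1284, 0.2086]
eef_rot: [-0.467, 0.467, -0.53, 0.531]
wrist_force: [-7.2, 1.7, 7.5]
opening: 0.128
[ 0.56802208 -0.12841047  0.2085786 ] [-7.78539924  2.35539701  6.73906248] [ 0.29364949  1.71677385 -0.01761531]
```

View pics/w14.png

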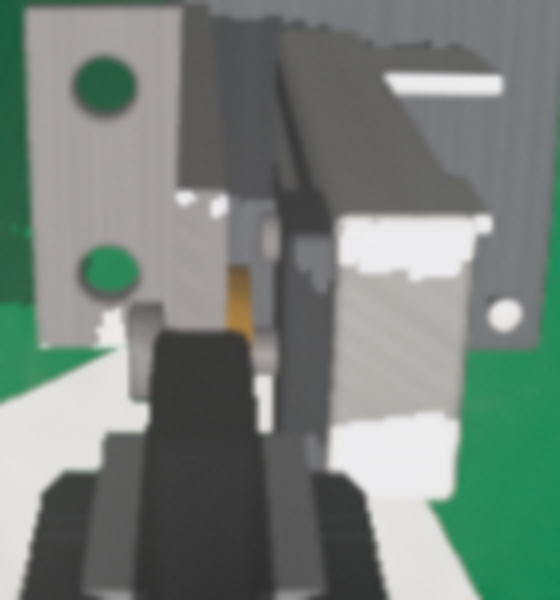

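View pics/s14.png

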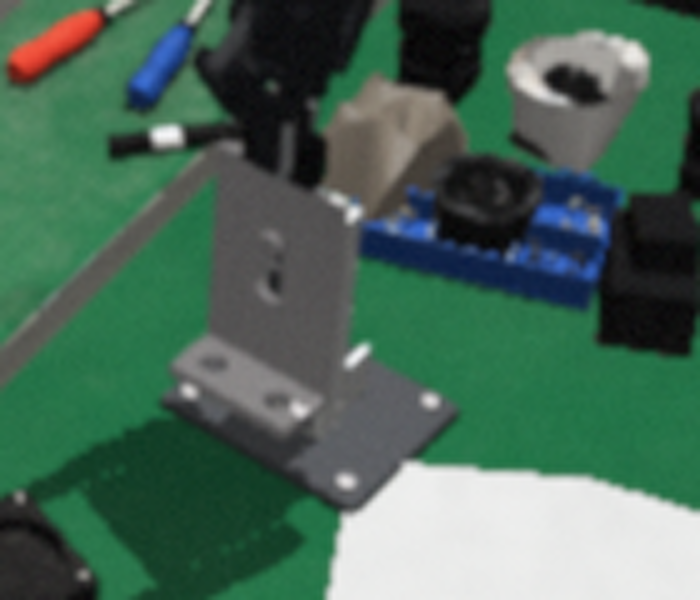

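The collar visibly shrank from columns 226–263 to 226–250, so it has sprung into the recess, and the slot top is bearing on the neck (fz about 7 N). I'll relax slightly, then release.

```bash
python3 -m pendant '[-0.0005,0.0001,0.0005,0,0,0,0, -0.0005,0,0.0005,0,0,0,0, 0,0,0,0,0,0,0, 0,0,0,0,0,0,0]'
python3 -m pendant '[0,0,0,0,0,0,0.02, 0,0,0,0,0,0,0.025, 0,0,0,0,0,0,0.03, 0,0,0,0,0,0,0.04, 0,0,0,0,0,0,0.04, 0,0,0,0,0,0,0.04]'
python3 - <<'E'
from ov import *
c=Cam("wrist");im=ctrl.camera("wrist");o=ctrl.get_obs()
print(o["eef_pos"],o["wrist_force"],o["torque"])
cv2.imwrite("pics/w15.png",cv2.resize(im[150:300,210:370,::-1],None,fx=4,fy=4,interpolation=cv2.INTER_CUBIC))
E
```

```text
time_s: 16.82
eef_pos: [0.5675, -0.1284, 0.2087]
eef_rot: [-0.468, 0.467, -0.53, 0.531]
wrist_force: [-2.5, 1.2, 2.4]
opening: 0.128
time_s: 17.58
eef_pos: [0.567, -0.1284, 0.2083]
eef_rot: [-0.467, 0.467, -0.531, 0.531]
wrist_force: [0.5, -0.2, -0.5]
opening: 0.469
[ 0.56704375 -0.12837602  0.20829987] [-0.44258616  1.00470335  0.36530399] [ 0.03384554 -0.03017164  0.00644413]
```

View pics/w15.png

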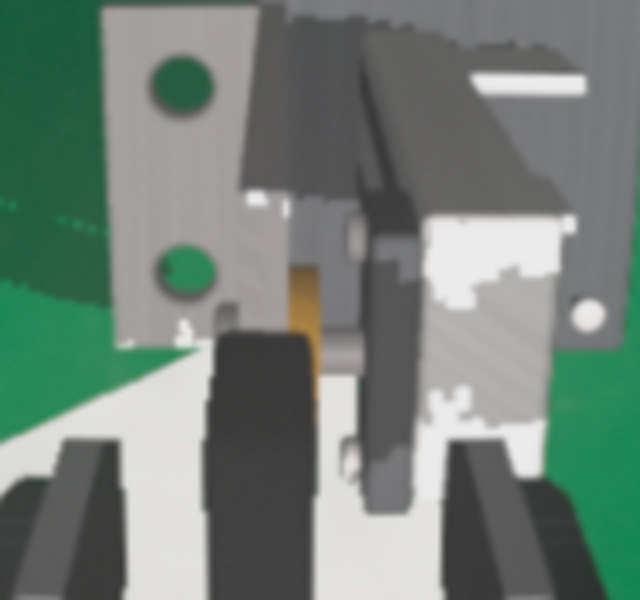

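Released and hanging, with the collar well forward. Now I'll retreat upward and inspect.

```bash
python3 -m pendant '[0,0,0.02,0,0,0,0.04, 0,0,0.03,0,0,0,0.04, 0,0,0.05,0,0,0,0.04, -0.05,0,0,0,0,0,0.04, -0.05,0,0,0,0,0,0.04, 0,0,0,0,0,0,0.04, 0,0,0,0,0,0,0.04]'
python3 - <<'E'
from ov import *
c=Cam("wrist");im=ctrl.camera("wrist");o=ctrl.get_obs()
print(o["eef_pos"],o["wrist_force"])
cv2.imwrite("pics/w16.png",im[:,:,::-1])
s=ctrl.camera("scene");cv2.imwrite("pics/s16.png",cv2.resize(s[150:290,230:400,::-1],None,fx=4.2,fy=4.2,interpolation=cv2.INTER_CUBIC))
c=Cam("wrist");im=ctrl.camera("wrist")
p=(.589,-.132,-.125);h=.160
x0,y0,k=300,40,3.5
ov=cv2.resize(np.ascontiguousarray(im[40:210,300:520,::-1]),None,fx=k,fy=k,interpolation=cv2.INTER_CUBIC)
org=world(np.array([[-.020,0,h-.0965]]),*p)[0]
for b in HOLD:
    u=(c.proj(world(b,org[0],org[1],p[2],org[2]))-[x0,y0]+.5)*k-.5
    for i in range(8):
        for j in range(i):
            if bin(i^j).count('1')==1: cv2.line(ov,tuple((u[i]*8).astype(int)),tuple((u[j]*8).astype(int)),(0,140,255),1,cv2.LINE_AA,3)
cv2.imwrite("pics/w16o.png",ov)
E
```

```text
time_s: 18.5
eef_pos: [0.4674, -0.1286, 0.3089]
eef_rot: [-0.468, 0.467, -0.53, 0.531]
wrist_force: [0.2, 0.4, 0.1]
opening: 0.467
[ 0.467773   -0.12862679  0.30873445] [0.13579911 0.0453672  0.30002288]
```

View pics/w16o.png

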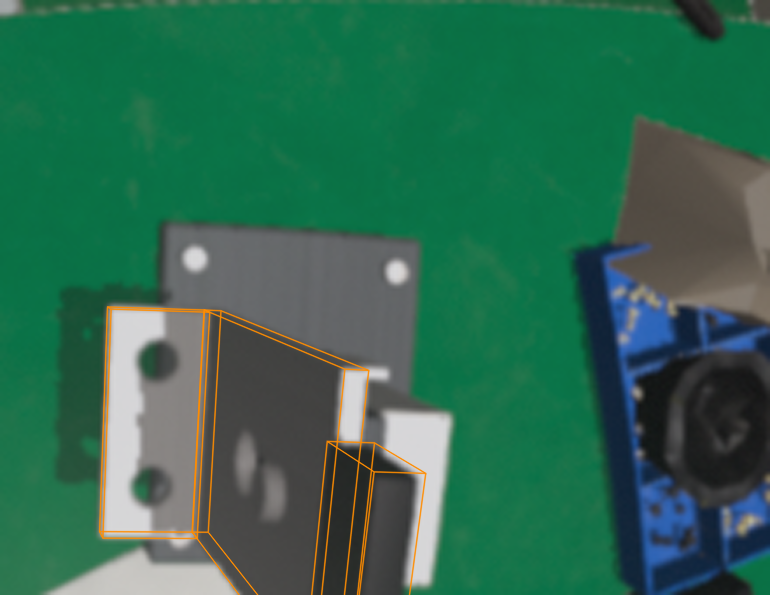

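View pics/s16.png

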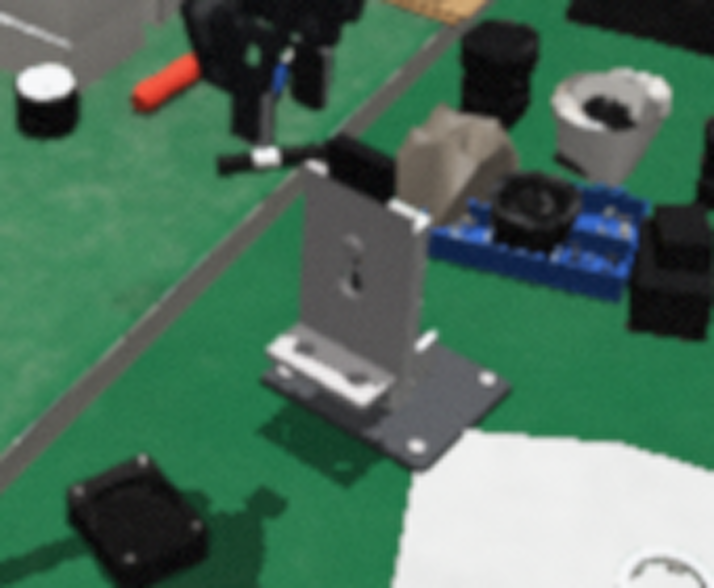

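The seated-and-locked model matches the picture to within 1–2 mm. The gap between the collar's back and the block is about 8 mm, against about 8.8 mm free, so the collar is out in the recess. I'm handing in.

```bash
python3 - <<'E'
from bench import ctrl
print(ctrl.hand_in(), ctrl.get_obs()["time_s"])
E
```

```text
the job is handed in; nothing more can be done
the job is handed in; nothing more can be done
```

The holder is hanging on the stud, let go, with the collar sprung into its recess as far as I can tell. The job was handed in at about 18.6 s of the 72 s allowed.

**What I did:**
- I gripped the larger steel holder by its strip and measured the stud height with the wrist camera, about 160 mm above the bench.
- I crept the keyhole's round end over the stud head. Contact started where the collar should be, and the force rose as the collar spring should, to about 7 N.
- I slid the holder down about 30 mm until the slot top bore on the neck, eased off and opened the fingers. The highest force read between steps was about 7.5 N vertical with a similar push into the stand, well under 30 N.

**Last checks:**
- **Position:** the overlay of a seated holder matched the wrist picture to within 1–2 mm. The keyhole top is about 160–162 mm above the bench.
- **Collar:** in the click zone, the push force dropped from about 7 N to 5.5 N. The gap behind the collar after release was about 8 mm, against 8.8 mm free. That fits the expected reading of about 2 mm and not the 5 mm of a stuck collar, but I could not read the collar joint directly.
- **Robot:** the arm is clear of everything, and the wrist force is near zero.
- **Bystanders:** I never moved near them. The jig, puck and ring cage showed where I expected them in the late pictures. I did not measure their positions again.

None of the checks failed. The only disagreement was 1–2 mm of scatter in the stand position and stud height between views.

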